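# Find the dragging bearing hub by feel and scrap it

## Robot

A 6-joint arm with a two-finger parallel gripper is mounted at the origin on the work surface. World frame = base frame: x ahead of the robot, y to its left, z up, the work surface at z = 0. Lengths are in mm, angles in rad, forces in N, time in s.
With the tool pointing down it reaches from about 275 to 750 mm from the base axis. Payload 10.2 kg.
Tool frame: the origin (TCP) lies midway between the tips of the shut fingers; the grasp point (between the pads) lies 19 mm behind it; z points along the fingers, x is the direction in which the jaws open and shut, and the axes are right-handed (so a half turn about z gives the same grasp; the last joint's range is limited). The gripper opens to 88 mm and grips with 3 to 60 N. Pads are 18 mm wide; open, the fingers measure 123 mm over their backs; the gripper's body (75 mm by 187 mm) begins 45 mm behind the grasp point.
Start: joints at [-1.337, 0.313, 1.498, -0, 1.331, -0.223], TCP at [231.555, -471.183, 238.72] pointing down, gripper open.
Joint ranges: [-2.94, 2.94], [-0.97, 2.17], [0.19, 2.56], [-1.23, 4.37], [0.02, 3.11], [-2.88, 2.88]. Speed limits (rad/s): [2.39, 2.39, 3.01, 3.14, 3.14, 3.14].

## Interface

Orientations are given as a rotation vector (axis times angle).
In Python, from bench import arm gives the robot as it stands.
- The arm moves only by the shell command python3 -m creep 'ROWS' [OPENING] [FORCE]. ROWS is text: rows parted by semicolons, each of 6 numbers parted by spaces: the shift along the world's x, y, z in cm, then the turn, a rotation vector about the world's x, y, z in degrees. In form: x y z ax ay az; .... A call has 1 to 20 rows; each row is the pose to reach, as a shift and turn from the pose commanded when the call began; what a row does not reach only later rows make up. A row lasts 1/8 s, in which the tool goes at most 62.5 mm and 10.7 degrees, less where a joint would pass 70% of its speed; a pose out of reach is approached as far as the arm can. A call with a gripper value outside its range is refused whole. OPENING is the opening, from 0 (shut) to 1 (fully open), set as the call begins (- or left out, the last holds). The fingers move at their own pace and stop on an object; FORCE is the grip in N (left out, the last holds). Time passes only in rows, so rows that repeat a pose let the fingers close. It gives the time, the measured TCP pose, the force and the opening at its end, in the units of the state.
- arm.read_state(): the state, without advancing time (a new reading comes with each control period).
- arm.read_camera(name): name is "scene" or "top" or "wrist"; returns a dict with "image" (480x640x3 uint8, blue, green, red), "fx", "fy", "cx", "cy" (pixels), "k1" (the pictures are not rectified: a ray, as slopes to the right and down, at radius r is drawn at 1 + k1 r^2 times it, then the intrinsics apply), "extrinsics" (4x4, takes a point from world to camera coordinates); the wrist camera has in their place "tool_from_camera" (4x4, takes a point from camera to tool coordinates, whose origin is the TCP and whose axes are the tool frame's). Camera axes: x right, y up, looking along -z (the intrinsics and any distortion apply to the point x, -y, -z); pixel columns grow to the right and rows downward; lengths in mm; the calibration is good to about 2 mm. A picture is of the moment at which its call begins: read the wrist's pose just before it. There is no depth.
- arm.hand_in(): hands the job in, once; it reports no verdict.
The state is a dict: "t": time; "joint_positions": joint angles; "qvel": joint speeds; "joint_efforts": joint torques, N m; "ee_pos": TCP position; "ee_rot": TCP orientation; "ft_force": force on the tool from outside, world axes, zero at the start; "moment": the same for the moment, N m; "width": opening from 0.0 (shut) to 1.0 (fully open).
Only numpy, scipy, OpenCV 4.12 (cv2) and the standard library are available. Lean on these libraries where they do the work, as an engineer would, in place of code of your own. Each camera call takes 0.05 s, during which the arm holds its last target.

## Task

One of the three bearing hubs in the wooden rack drags and binds, the other two turn freely: find it by hand, gently turning the cross-bar of every hub a quarter turn either way, or, if it drags, only as far as it goes without forcing (about 40 degrees), and leave the bars turned as the sign that they have been tried. Then lift the dragging hub out and set it down upright in the metal tray, without dropping it. Leave the two good hubs seated in the rack and the other things on the bench alone.

Things in the scene. Friction and masses are not known exactly. Their poses are not given: they have to be found in the camera images.
- hub_1: one of three look-alike bearing hubs in the rack, about 0.8 kg. Dark square flange 80 x 80 x 12 mm; round housing 64 mm across up to 26 mm; 14 mm shaft; on it a bright turning cross-bar 96 mm long, 16 mm wide, from 34 to 58 mm above the hub's foot. Origin: centre of the flange's underside; z up is the turning axis; x is the bar's direction when its joint reads 0
- hub_2: look-alike of hub_1, same sizes and axes. Any of the three may be in any seat; which one drags cannot be seen, only felt. To turn a bar or to lift the whole hub, pinch the bar across its 16 mm width from above, at its middle; a finger may also push a bar end sideways
- hub_3: look-alike of hub_1 and hub_2, same sizes and axes. A hub that is pushed or pressed hard tips or jams in its seat
- bar_1 (a joint): angle of the cross-bar of hub_1 about the hub's z, rad, anticlockwise from above positive; 0 = bar along the hub's x; every bar starts within 0.12 of 0. A good bearing turns with no feelable torque (below 0.01 N m), endlessly, and may coast a little when let go
- bar_2 (a joint): the same for hub_2
- bar_3 (a joint): the same for hub_3. Whichever hub is the dragging one resists with about 0.16 N m plus 0.15 N m per rad/s (4 N or more at a bar end), stays where it is left, and binds solid at 0.80 rad either way
- rack: wooden board 110 x 380 x 8 mm fixed to the bench, long side along its y, with three square seats 84 mm wide in a row at y = -135, 0 and +135 mm, floors 8 mm above the bench, each framed by a rim 10 mm high; a hub's flange sits in a seat with 2 mm play each side and cannot turn there. Origin: centre of the underside
- tray: empty open metal tray fixed to the bench, outside 170 (x) x 160 (y) mm, 30 mm high, walls and floor 5 mm thick. Origin: centre of the underside
- tin: bystander: steel tin 72 mm in diameter, 75 mm high, upright. Origin: centre of the underside
- wrench: bystander: steel wrench 170 mm long lying on the bench. Origin: middle of its underside
- carton: bystander: cardboard carton 70 x 100 x 50 mm. Origin: centre of the underside
Things that resemble listed ones, but are neither listed nor needed, are in the scene too. What is shaped like the hub_1 but blue, orange or red is not meant.

How it is judged (in metres and radians):
On the way, in this order (a step that is already met when the one before it is completed fails the run):
1. with all three hubs in their seats, the bars of two hubs stand turned by a quarter turn (at least 1.15 rad, which the dragging one cannot do) and that of the third by at least 0.3 rad ((((value of joint bar_1 above 0.3 rad or value of joint bar_1 below -0.3 rad) and (value of joint bar_2 above 1.15 rad or value of joint bar_2 below -1.15 rad) and (value of joint bar_3 above 1.15 rad or value of joint bar_3 below -1.15 rad)) or ((value of joint bar_1 above 1.15 rad or value of joint bar_1 below -1.15 rad) and (value of joint bar_2 above 0.3 rad or value of joint bar_2 below -0.3 rad) and (value of joint bar_3 above 1.15 rad or value of joint bar_3 below -1.15 rad)) or ((value of joint bar_1 above 1.15 rad or value of joint bar_1 below -1.15 rad) and (value of joint bar_2 above 1.15 rad or value of joint bar_2 below -1.15 rad) and (value of joint bar_3 above 0.3 rad or value of joint bar_3 below -0.3 rad))) and height (world z) of each of hub_1, hub_2, hub_3 below 0.011 m and distance of each of hub_1, hub_2, hub_3 from where it was at the start of the episode below 0.008 m and angle between each of hub_1, hub_2, hub_3's own z axis and vertical below 0.08 rad), for 0.1 s.
2. a hub is lifted clear of the rack (height (world z) of any of hub_1, hub_2, hub_3 above 0.035 m), for 0.1 s.
At the end, for the whole second after the job is handed in: The dragging hub stands upright (within 0.08 rad) and still on the floor of the tray, released; the other two hubs stand in their seats (within 8 mm of where they were, upright) with their bars left turned by at least 1.15 rad (((x of hub_1 in the frame of tray between -0.06 and 0.06 m and y of hub_1 in the frame of tray between -0.06 and 0.06 m and z of hub_1 in the frame of tray below 0.009 m and angle between each of hub_1, hub_2, hub_3's own z axis and vertical below 0.08 rad and linear speed of hub_1 below 0.02 m/s and (value of joint bar_2 above 1.15 rad or value of joint bar_2 below -1.15 rad) and height (world z) of each of hub_2, hub_3 below 0.011 m and distance of each of hub_2, hub_3 from where it was at the start of the episode below 0.008 m and (value of joint bar_3 above 1.15 rad or value of joint bar_3 below -1.15 rad)) or (x of hub_2 in the frame of tray between -0.06 and 0.06 m and y of hub_2 in the frame of tray between -0.06 and 0.06 m and z of hub_2 in the frame of tray below 0.009 m and angle between each of hub_2, hub_1, hub_3's own z axis and vertical below 0.08 rad and linear speed of hub_2 below 0.02 m/s and (value of joint bar_1 above 1.15 rad or value of joint bar_1 below -1.15 rad) and height (world z) of each of hub_1, hub_3 below 0.011 m and distance of each of hub_1, hub_3 from where it was at the start of the episode below 0.008 m and (value of joint bar_3 above 1.15 rad or value of joint bar_3 below -1.15 rad)) or (x of hub_3 in the frame of tray between -0.06 and 0.06 m and y of hub_3 in the frame of tray between -0.06 and 0.06 m and z of hub_3 in the frame of tray below 0.009 m and angle between each of hub_3, hub_1, hub_2's own z axis and vertical below 0.08 rad and linear speed of hub_3 below 0.02 m/s and (value of joint bar_1 above 1.15 rad or value of joint bar_1 below -1.15 rad) and height (world z) of each of hub_1, hub_2 below 0.011 m and distance of each of hub_1, hub_2 from where it was at the start of the episode below 0.008 m and (value of joint bar_2 above 1.15 rad or value of joint bar_2 below -1.15 rad)))); the robot touches nothing.
It fails at once if a hub is pressed or wrenched against the rack with more than 35 N (its own weight included) (contact force between any of hub_1, hub_2, hub_3 and rack above 35 N).
It fails at once if a hub whose bar has turned past 0.95 rad, so a good one, is lifted out of its seat ((height (world z) of hub_1 above 0.03 m and (value of joint bar_1 above 0.95 rad or value of joint bar_1 below -0.95 rad)) or (height (world z) of hub_2 above 0.03 m and (value of joint bar_2 above 0.95 rad or value of joint bar_2 below -0.95 rad)) or (height (world z) of hub_3 above 0.03 m and (value of joint bar_3 above 0.95 rad or value of joint bar_3 below -0.95 rad))).
It fails at once if a hub is dropped (moves faster than 0.7 m/s with no finger on it) ((linear speed of hub_1 above 0.7 m/s and contact force between the fingers and hub_1 below 0.1 N) or (linear speed of hub_2 above 0.7 m/s and contact force between the fingers and hub_2 below 0.1 N) or (linear speed of hub_3 above 0.7 m/s and contact force between the fingers and hub_3 below 0.1 N)).
It fails at once if the tin, the wrench or the carton is moved by more than 30 mm (distance of any of tin, wrench, carton from where it was at the start of the episode above 0.03 m).
It also fails if it takes over 72 s, if anything falls off the work surface, if the arm or the gripper's body presses on something with over 40 N, if the wrist force passes 120 N, or if a joint passes its speed limit or range.

## Working session

There is one attempt and no reset: what is moved stays moved. The work goes in short steps, Python scripts to look and compute and a shell command to move; the robot and the scene stay as the last step left them, time stands still between calls to the robot, and variables do not carry over. Pictures are saved under pics/ and viewed, and the job is handed in when it is done.

```bash
ls; mkdir -p pics
python3 - <<'E'
from bench import arm
import cv2
s=arm.read_state()
for k,v in s.items(): print(k,v)
for n in ("top","scene"):
    c=arm.read_camera(n)
    cv2.imwrite(f"pics/{n}0.png",c["image"]); print(n,{k:v for k,v in c.items() if k!="image"})
E
```

```text
pics
t 0.0
joint_positions [-1.33737152e+00  3.13424883e-01  1.49842565e+00  8.47463914e-06
  1.33103058e+00 -2.23406625e-01]
qvel [-0.00064726  0.00212019  0.00012539 -0.00126333  0.00138293  0.00057153]
joint_efforts [-2.05921096e-04 -4.02213407e+01 -2.52270967e+01  6.94445707e-02
  3.52401508e-02 -9.76062802e-05]
ee_pos [ 231.50925663 -470.91906738  238.17823459]
ee_rot [-2.66597750e+00  1.66025139e+00  1.42876219e-03]
ft_force [-0.90958649  0.77715477  0.01885803]
moment [ 0.02098429 -0.05323037  0.02886317]
width 0.9981547673821368
top {'fx': 439.00822967496833, 'fy': 439.00822967496833, 'cx': 318.39094325913067, 'cy': 243.28911207472868, 'k1': -0.018617347548377086, 'extrinsics': array([[-1.18350885e-02, -9.99929370e-01,  1.08875342e-03,
         5.88960372e+01],
       [ 9.91029512e-01, -1.15847834e-02,  1.33140150e-01,
        -5.61759322e+02],
       [-1.33118134e-01,  2.65471224e-03,  9.91096622e-01,
        -8.20528960e+02],
       [ 0.00000000e+00,  0.00000000e+00,  0.00000000e+00,
         1.00000000e+00]])}
scene {'fx': 450.94927350979685, 'fy': 450.94927350979685, 'cx': 315.0131148166297, 'cy': 236.89243238747403, 'k1': -0.0700486015092791, 'extrinsics': array([[-8.63363213e-02,  9.96187223e-01, -1.25322308e-02,
        -6.04806455e+00],
       [-7.49136297e-01, -5.66223955e-02,  6.59991449e-01,
         3.96456348e+02],
       [ 6.56765444e-01,  6.63695828e-02,  7.51168576e-01,
        -1.27697885e+03],
       [ 0.00000000e+00,  0.00000000e+00,  0.00000000e+00,
         1.00000000e+00]])}
```

View pics/top0.png

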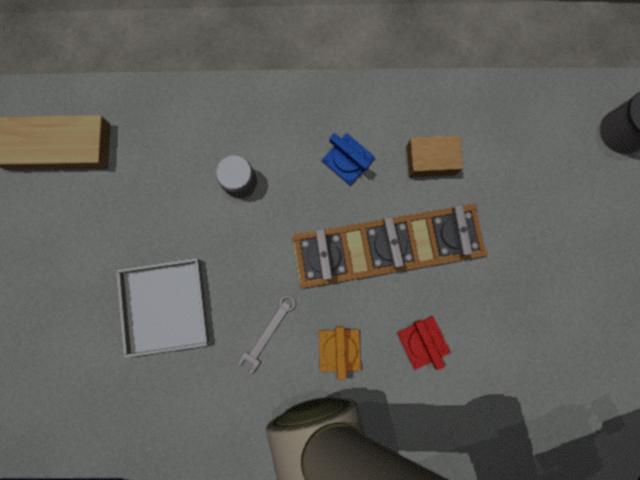

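View pics/scene0.png

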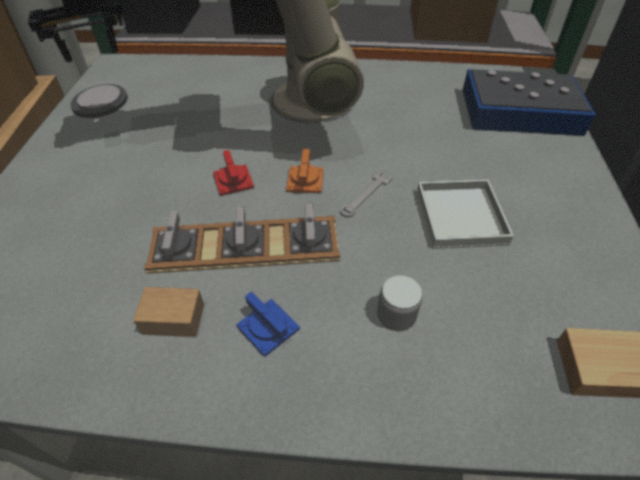

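The top picture shows three dark hubs in the rack at about (323,255), (391,243) and (459,232), the tray at (165,307), the tin at (237,175), the wrench at (268,335) and the carton at (435,155). The blue, orange and red hubs are decoys. I'll enlarge the rack and tray next.

```bash
cat > h.py <<'E'
import numpy as np, cv2
from scipy.spatial.transform import Rotation as R
from bench import arm
def ray(c,u,v,T=None):
    K=np.array([[c["fx"],0,c["cx"]],[0,c["fy"],c["cy"]],[0,0,1.]])
    p=cv2.undistortPoints(np.array([[[u,v]]],float),K,np.array([c["k1"],0,0,0.]))[0,0]
    d=np.array([p[0],-p[1],-1.])
    if T is None: T=np.linalg.inv(c["extrinsics"])
    return T[:3,3], T[:3,:3]@d
def onz(c,u,v,z,T=None):
    o,d=ray(c,u,v,T); return o+d*(z-o[2])/d[2]
def proj(c,P,T=None):
    E=c["extrinsics"] if T is None else np.linalg.inv(T)
    q=E[:3,:3]@np.asarray(P,float)+E[:3,3]
    x,y=q[0]/-q[2],-q[1]/-q[2]; s=1+c["k1"]*(x*x+y*y)
    return np.array([c["fx"]*x*s+c["cx"],c["fy"]*y*s+c["cy"]])
def wristT(c,s):
    T=np.eye(4);T[:3,:3]=R.from_rotvec(s["ee_rot"]).as_matrix();T[:3,3]=s["ee_pos"]
    return T@c["tool_from_camera"]
E
python3 - <<'E'
import cv2
a=cv2.imread("pics/top0.png")
cv2.imwrite("pics/rk.png",cv2.resize(a[195:300,285:495],None,fx=3.8,fy=3.8,interpolation=cv2.INTER_CUBIC))
cv2.imwrite("pics/tr.png",cv2.resize(a[250:365,110:215],None,fx=5,fy=5,interpolation=cv2.INTER_CUBIC))
E
```

```text
(no output)
```

View pics/rk.png

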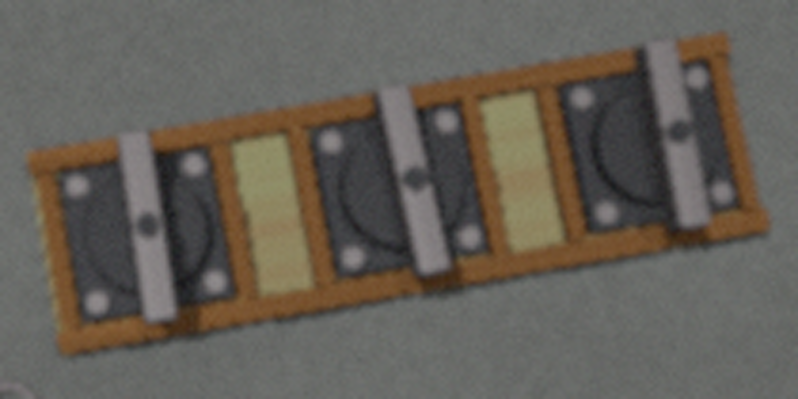

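View pics/tr.png

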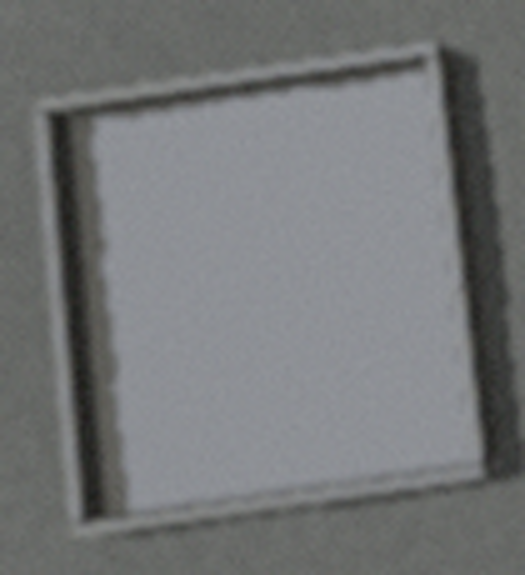

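Run:
```python
from h import *
c=arm.read_camera("top"); np.set_printoptions(precision=1,suppress=True)
f=lambda u,v:(285+(u+.5)/3.8-.5,195+(v+.5)/3.8-.5)
for n,pts in dict(L=[(148,226),(134,133),(162,320)],M=[(415,178),(394,88),(435,273)],Rr=[(680,132),(661,43),(692,224)]).items():
    P=[onz(c,*f(*p),66) for p in pts]; d=P[1]-P[2]
    print(n,P[0][:2],"endsmid",((P[1]+P[2])/2)[:2],"len",np.hypot(*d[:2]),"ang",np.degrees(np.arctan2(d[1],d[0])))
Q=[onz(c,*f(*p),18)[:2] for p in [(30,158),(725,40),(768,225),(65,352)]]
m=sum(Q)/4; d=Q[0]-Q[1]+Q[3]-Q[2]; print("rack",Q,m,np.linalg.norm(d)/2,np.degrees(np.arctan2(-d[0],d[1])))
a=np.arctan2(-d[0],d[1])
for y in(135,0,-135): print("seat",m+y*np.array([-np.sin(a),np.cos(a)]))
g=lambda u,v:(110+(u+.5)/5-.5,250+(v+.5)/5-.5)
Q=[onz(c,*g(*p),30)[:2] for p in [(38,103),(437,44),(484,476),(78,532)]]
m=sum(Q)/4; d=Q[0]-Q[1]+Q[3]-Q[2]; e=Q[0]-Q[3]+Q[1]-Q[2]; print("tray",m,np.linalg.norm(d)/2,np.linalg.norm(e)/2,np.degrees(np.arctan2(-d[0],d[1])),np.degrees(np.arctan2(e[1],e[0])))
# scene check
s=arm.read_camera("scene")
for P in[(470,30,66)]: print(proj(s,P))
print(R.from_rotvec(arm.read_state()["ee_rot"]).as_matrix())
```

```text
L [537.9  42.8] endsmid [538.   42.9] len 94.19390662628692 ang 7.703303180732609
M [560.4 -90.4] endsmid [559.5 -90. ] len 94.72395989055686 ang 10.465492267958657
Rr [ 582.1 -224.1] endsmid [ 581.7 -222.2] len 92.49358140328799 ang 6.478599639210392
rack [array([580. , 103.9]), array([ 639.4, -267.3]), array([ 539.8, -284.1]), array([477.9,  86.1])] [559.3 -90.3] 375.6239401687855 9.296362336859692
seat [537.4  42.9]
seat [559.3 -90.3]
seat [ 581.1 -223.6]
tray [442.7 358.2] 157.3803678797584 167.14735449405055 7.5087720577532835 7.749325626767382
[306.4 194.5]
[[ 0.4 -0.9 -0. ]
 [-0.9 -0.4  0. ]
 [-0.  -0.  -1. ]]
```

The measurements agree with the given sizes: bar length 93-95 mm (true 96), rack length 376 mm (true 380), and seat centres within 2 mm of the bar dots. The hubs are at L(538,43), M(560,-90) and R(582,-224), and the tray is at (443,358). I'll go above R first and look with the wrist camera.

```bash
python3 -m creep '2 1.5 0 0 0 -1; 6 4.2 -0.5 0 0 -3; 11 7.7 -1 0 0 -6; 16 11.2 -2 0 0 -9; 21 14.7 -3 0 0 -12; 26 18.3 -4 0 0 -15; 31 21.8 -4.5 0 0 -18; 34 24 -5 0 0 -19.5; 35 24.7 -5 0 0 -19.5; 35 24.7 -5 0 0 -19.5; 35 24.7 -5 0 0 -19.5' 0.55 8
python3 - <<'E'
from h import *
s=arm.read_state(); c=arm.read_camera("wrist"); cv2.imwrite("pics/w1.png",c["image"])
print(s["ft_force"],s["moment"],s["joint_positions"]); print({k:v for k,v in c.items() if k!="image"})
T=wristT(c,s)
for P in[(582,-224,66),(560,-90,66)]:print(proj(c,P,T))
E
```

```text
t: 1.58
ee_pos: [580.8, -225.2, 189.0]
ee_rot: [2.346, -2.09, 0.0]
ft_force: [0.4, 0.3, -0.1]
width: 0.553
[ 0.40888319  0.25108844 -0.10396193] [ 0.00392744 -0.03177062  0.0026802 ] [-5.57676662e-01  5.67329777e-01  1.24921508e+00 -2.42166402e-04
  1.32484146e+00  8.97895419e-01]
{'fx': 330.74949023415917, 'fy': 330.74949023415917, 'cx': 322.8672836395947, 'cy': 240.20758548430527, 'k1': -0.058284639950404574, 'tool_from_camera': array([[ 9.99999044e-01,  1.35613634e-03,  2.70044825e-04,
         6.26955260e-01],
       [ 1.37760520e-03, -9.60236392e-01, -2.79184836e-01,
        -7.16411852e+01],
       [-1.19305833e-04,  2.79184941e-01, -9.60237343e-01,
        -1.45657490e+02],
       [ 0.00000000e+00,  0.00000000e+00,  0.00000000e+00,
         1.00000000e+00]])}
[320.85410593 231.24166241]
[162.60938242 238.86976124]
```

View pics/w1.png

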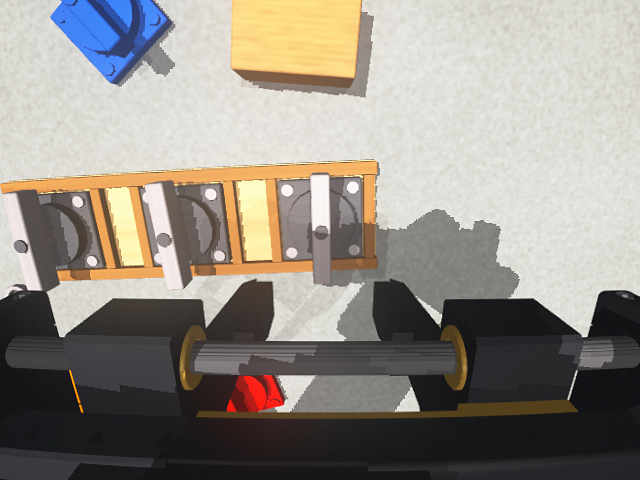

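Wrist picture: the dots of R at (321,232), M at (165,240) and L at (22,246) fall within 2 px of where my estimates put them. R's bar is aligned with the fingers, so I'm descending and closing lightly.

```bash
python3 -m creep '0 0.1 -3 0 0 0; 0 0.1 -7 0 0 0; 0 0.1 -10.5 0 0 0; 0 0.1 -13 0 0 0; 0 0.1 -14.5 0 0 0; 0 0.1 -14.7 0 0 0; 0 0.1 -14.7 0 0 0' 0.55 8
python3 -m creep '0 0 0 0 0 0; 0 0 0 0 0 0; 0 0 0 0 0 0; 0 0 0 0 0 0; 0 0 0 0 0 0' 0 8
python3 - <<'E'
from h import *
s=arm.read_state();print(s["ee_pos"],s["moment"]);c=arm.read_camera("wrist"); cv2.imwrite("pics/w2.png",c["image"])
E
```

```text
t: 2.5
ee_pos: [581.9, -223.6, 42.7]
ee_rot: [-2.347, 2.088, -0.002]
ft_force: [-0.3, -0.9, 0.3]
width: 0.549
t: 3.12
ee_pos: [581.7, -223.2, 41.9]
ee_rot: [-2.347, 2.088, -0.001]
ft_force: [1.0, 0.8, 1.5]
width: 0.176
[ 581.65292284 -223.23714011   41.91502006] [0.03644127 0.02718828 0.05614516]
```

View pics/w2.png

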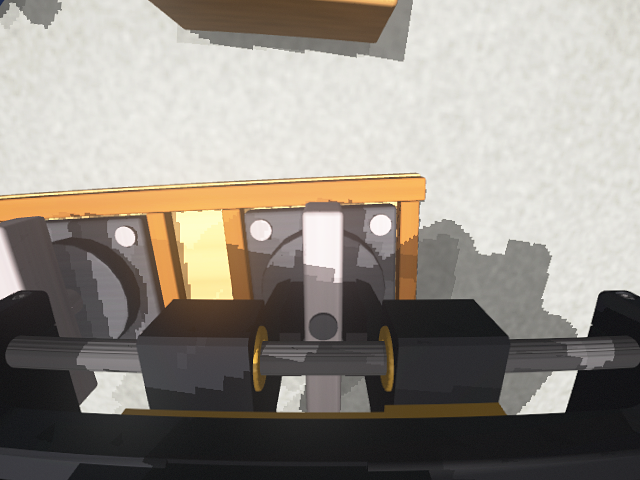

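The fingers are on R's bar (opening 0.176 is about 16 mm), with the dot centred between them at (322,326). I'll turn it a little and feel for drag.

```bash
python3 -m creep '0 0 0 0 0 2; 0 0 0 0 0 5; 0 0 0 0 0 9; 0 0 0 0 0 13; 0 0 0 0 0 17; 0 0 0 0 0 21' - 8
python3 -c "
from bench import arm
s=arm.read_state();print(s['moment'],s['ee_rot'],s['width'],s['ft_force'],s['qvel'][5],s['joint_efforts'][5])"
```

```text
t: 3.92
ee_pos: [581.6, -223.2, 41.9]
ee_rot: [-2.691, 1.621, -0.0]
ft_force: [-0.4, -0.6, 3.0]
width: 0.179
[-0.00084364  0.03777229  0.01551329] [-2.69117944e+00  1.62071659e+00 -4.06257241e-04] 0.1790933610056188 [-0.42931909 -0.61649401  3.01465099] -0.5546864437360529 0.7397645339369774
```

```bash
python3 -m creep '0 0 0 0 0 3; 0 0 0 0 0 7; 0 0 0 0 0 11; 0 0 0 0 0 15' - 8
python3 - <<'E'
from h import *
s=arm.read_state();print(s['moment'],s['ee_rot'],s['width'],s['ft_force'],s['qvel'][5],s['joint_efforts'][5])
c=arm.read_camera("wrist"); cv2.imwrite("pics/w3.png",c["image"])
E
```

```text
t: 4.42
ee_pos: [581.6, -223.1, 41.9]
ee_rot: [-2.88, 1.256, -0.0]
ft_force: [-0.1, 1.2, 2.3]
width: 0.177
[0.04660113 0.02716793 0.00697801] [-2.87971576e+00  1.25559903e+00 -1.12438774e-04] 0.17731100313703624 [-0.08863061  1.20943821  2.30963785] -0.5545164052825677 0.739151369780302
```

View pics/w3.png

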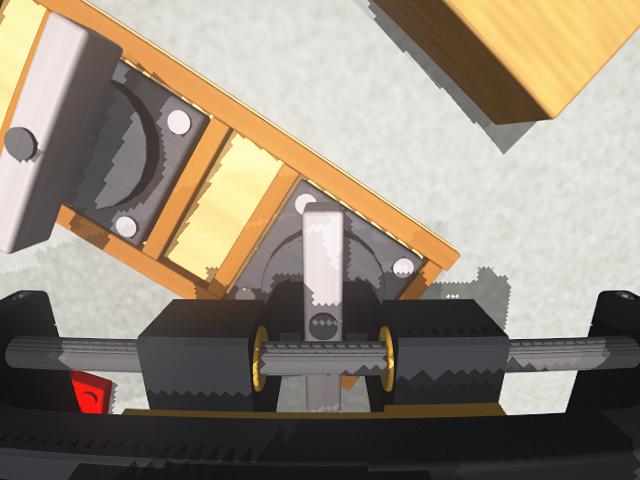

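R's bar followed to about 36° with a moment near 0.01 N m, where drag would give about 0.24, and the hub hasn't moved. I'll go on slowly past the 46° bind point and then check again.

```bash
python3 -m creep '0 0 0 0 0 3; 0 0 0 0 0 6; 0 0 0 0 0 9; 0 0 0 0 0 12; 0 0 0 0 0 15; 0 0 0 0 0 18' - 8
python3 - <<'E'
from h import *
s=arm.read_state();print(s['moment'],s['ee_rot'],s['width'],s['ft_force'],s['qvel'][5],s['joint_efforts'][5])
E
```

```text
t: 5.22
ee_pos: [581.6, -223.1, 41.9]
ee_rot: [-3.04, 0.793, 0.0]
ft_force: [-0.8, 0.4, 3.0]
width: 0.182
[ 0.07433176  0.03260174 -0.04179159] [-3.03987823e+00  7.92630579e-01  2.07555499e-05] 0.1816471436228256 [-0.78832894  0.40451666  2.95460322] -0.41623042540681593 0.5539350025355816
```

R is past 46° and still feels free, so it is a good one. I'll finish the quarter turn, let go and rise.

```bash
python3 -m creep '0 0 0 0 0 4; 0 0 0 0 0 9; 0 0 0 0 0 14; 0 0 0 0 0 19; 0 0 0 0 0 24; 0 0 0 0 0 29; 0 0 0 0 0 33; 0 0 0 0 0 35; 0 0 0 0 0 36; 0 0 0 0 0 36; 0 0 0 0 0 36; 0 0 0 0 0 36' - 8
python3 -m creep '0 0 0 0 0 0; 0 0 0 0 0 0; 0 0 0 0 0 0; 0 0 1 0 0 0; 0 0 4 0 0 0; 0 0 7 0 0 0; 0 0 9 0 0 0;0 0 9 0 0 0' 0.5 8
python3 - <<'E'
from h import *
s=arm.read_state();print(s['moment'],s['ee_rot'],s["joint_positions"],s['ft_force'])
c=arm.read_camera("wrist"); cv2.imwrite("pics/w4.png",c["image"])
c=arm.read_camera("top"); cv2.imwrite("pics/t4.png",c["image"][100:400,200:520].repeat(2,0).repeat(2,1))
E
```

```text
t: 6.72
ee_pos: [581.5, -223.1, 41.9]
ee_rot: [-3.136, -0.182, 0.0]
ft_force: [-2.2, 1.8, 5.5]
width: 0.182
t: 7.72
ee_pos: [582.2, -223.6, 133.6]
ee_rot: [3.134, 0.183, 0.005]
ft_force: [0.2, 0.5, -0.7]
width: 0.506
[-0.02162463 -0.09716553 -0.00159602] [3.13416304 0.18273178 0.00465754] [-5.54195533e-01  6.17383268e-01  1.31656076e+00 -1.68715860e-05
  1.20401146e+00 -6.70664086e-01] [ 0.2203562   0.51206979 -0.72666019]
```

View pics/w4.png

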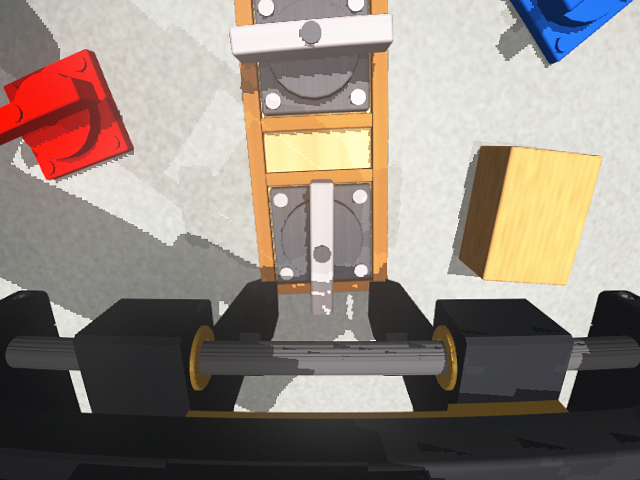

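View pics/t4.png

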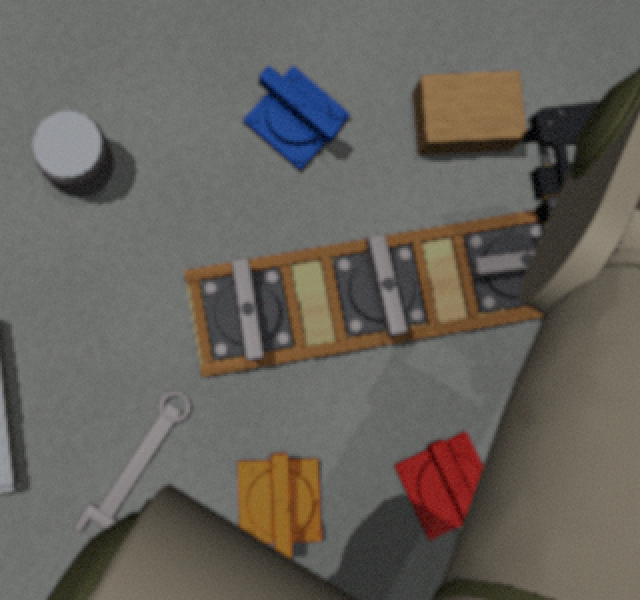

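R's bar now lies along the rack (dot at (321,254) in the wrist picture), a quarter turn with the hub still seated. Next is the middle hub.

```bash
python3 -m creep '-0.2 1 0 0 0 -5; -0.4 2.5 0 0 0 -13; -0.6 4 0 0 0 -21; -0.8 5.5 0 0 0 -29; -1 7 0 0 0 -37; -1.2 8.5 0 0 0 -45; -1.5 10 0 0 0 -53; -1.8 11.5 0 0 0 -61; -2 12.5 0 0 0 -69; -2.2 13 0 0 0 -77; -2.2 13.3 0 0 0 -83; -2.2 13.3 0 0 0 -86; -2.2 13.3 0 0 0 -86; -2.2 13.3 0 0 0 -86' 0.55 8
python3 - <<'E'
from h import *
s=arm.read_state(); c=arm.read_camera("wrist"); cv2.imwrite("pics/w5.png",c["image"])
print(s["moment"],s["joint_positions"]);T=wristT(c,s);print(proj(c,(560,-90,66),T))
print(np.degrees(np.arctan2(*R.from_rotvec(s["ee_rot"]).as_matrix()[[1,0],0])))
E
```

```text
t: 9.57
ee_pos: [559.4, -90.1, 131.2]
ee_rot: [2.419, -2.004, -0.001]
ft_force: [0.3, -0.5, 0.1]
width: 0.55
[0.04058115 0.05686629 0.04209068] [-3.66529184e-01  5.05814114e-01  1.50961041e+00  5.60751598e-05
  1.12710937e+00  1.01703438e+00]
[322.11073258 253.89867253]
-79.27374548374053
```

View pics/w5.png

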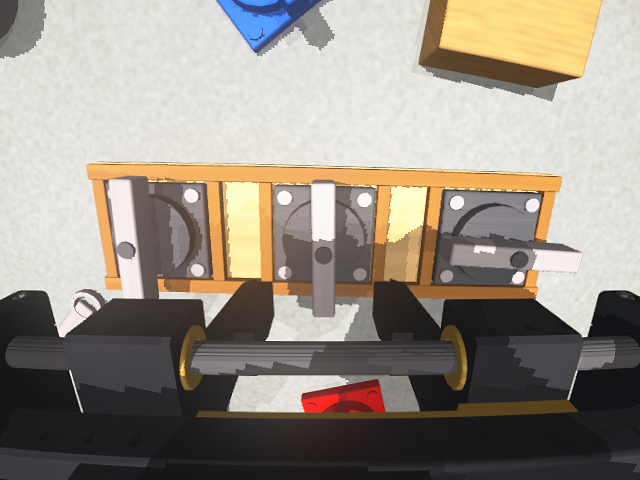

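M's bar is vertical between the fingers with its dot at (323,255), and (322,254) was predicted. Descending, pinching and feeling.

```bash
python3 -m creep '0 0 -2 0 0 0; 0 0 -5 0 0 0; 0 0 -7.5 0 0 0; 0 0 -8.8 0 0 0; 0 0 -9 0 0 0; 0 0 -9 0 0 0' 0.55 8
python3 -m creep '0 0 0 0 0 0; 0 0 0 0 0 0; 0 0 0 0 0 0; 0 0 0 0 0 0; 0 0 0 0 0 0' 0 8
python3 -m creep '0 0 0 0 0 2; 0 0 0 0 0 5; 0 0 0 0 0 9; 0 0 0 0 0 13; 0 0 0 0 0 17; 0 0 0 0 0 21' - 8
python3 - <<'E'
from h import *
s=arm.read_state();print(s['moment'],s['width'],s['ft_force'],s['qvel'][5],s['joint_efforts'][5])
c=arm.read_camera("wrist"); cv2.imwrite("pics/w6.png",c["image"])
E
```

```text
t: 10.38
ee_pos: [560.0, -90.3, 42.4]
ee_rot: [-2.418, 2.005, -0.002]
ft_force: [0.1, -0.7, 0.3]
width: 0.546
t: 11.0
ee_pos: [559.6, -90.2, 41.9]
ee_rot: [-2.418, 2.005, -0.0]
ft_force: [-0.3, 0.6, 1.7]
width: 0.178
t: 11.75
ee_pos: [559.6, -90.3, 41.9]
ee_rot: [2.746, -1.526, 0.0]
ft_force: [-0.5, 0.3, 1.8]
width: 0.181
[ 0.00158899  0.09024479 -0.04320587] 0.1805555782782928 [-0.54353037  0.27602833  1.80588715] -0.5539487804217019 0.7392391562461853
```

View pics/w6.png

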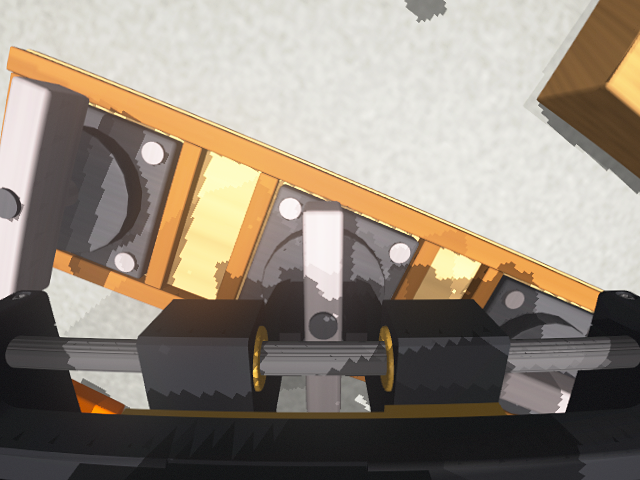

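M's bar follows as well, with a moment of about -0.04 (within noise) and the same effort as R. Continuing carefully.

```bash
python3 -m creep '0 0 0 0 0 3; 0 0 0 0 0 7; 0 0 0 0 0 11; 0 0 0 0 0 15' - 8
python3 - <<'E'
from h import *
s=arm.read_state();print(s['moment'],s['width'],s['ft_force'],s['qvel'][5],s['joint_efforts'][5])
E
python3 -m creep '0 0 0 0 0 3; 0 0 0 0 0 6; 0 0 0 0 0 9; 0 0 0 0 0 12; 0 0 0 0 0 15; 0 0 0 0 0 18' - 8
python3 - <<'E'
from h import *
s=arm.read_state();print(s['moment'],s['width'],s['ft_force'],s['qvel'][5],s['joint_efforts'][5])
E
```

```text
t: 12.3
ee_pos: [559.7, -90.3, 41.9]
ee_rot: [2.921, -1.156, 0.001]
ft_force: [-0.7, -0.2, 1.4]
width: 0.183
[-0.10832742 -0.00589381  0.02850142] 0.1829073305476107 [-0.6920646  -0.23716338  1.42255981] -0.5548129690679613 0.7395670004189014
t: 13.05
ee_pos: [559.7, -90.4, 41.9]
ee_rot: [3.066, -0.686, 0.001]
ft_force: [-0.1, -0.6, 1.7]
width: 0.181
[-0.11115007 -0.0772216  -0.01267249] 0.18112217406160158 [-0.05675275 -0.64807495  1.72281486] -0.4158047203253872 0.5541212484240532
```

M passes the bind point freely, so it is good too and the left hub should be the dragging one. Finishing the quarter turn on M.

```bash
python3 -m creep '0 0 0 0 0 4; 0 0 0 0 0 9; 0 0 0 0 0 14; 0 0 0 0 0 19; 0 0 0 0 0 24; 0 0 0 0 0 29; 0 0 0 0 0 33; 0 0 0 0 0 35; 0 0 0 0 0 36; 0 0 0 0 0 36; 0 0 0 0 0 36; 0 0 0 0 0 36' - 8
python3 -m creep '0 0 0 0 0 0; 0 0 0 0 0 0; 0 0 0 0 0 0; 0 0 1 0 0 0; 0 0 4 0 0 0; 0 0 7 0 0 0; 0 0 9 0 0 0;0 0 9 0 0 0' 0.5 8
python3 - <<'E'
from h import *
s=arm.read_state();print(s['joint_positions'],np.degrees(np.arctan2(*R.from_rotvec(s["ee_rot"]).as_matrix()[[1,0],0])))
c=arm.read_camera("wrist"); cv2.imwrite("pics/w7.png",c["image"])
E
```

```text
t: 14.55
ee_pos: [559.8, -90.3, 41.9]
ee_rot: [3.128, 0.292, 0.001]
ft_force: [2.3, -1.4, 2.7]
width: 0.179
t: 15.55
ee_pos: [560.2, -90.4, 133.4]
ee_rot: [3.127, 0.292, 0.005]
ft_force: [-0.2, -0.6, -0.1]
width: 0.503
[-3.66373703e-01  5.02838855e-01  1.50784924e+00  1.27382265e-05
  1.12759978e+00 -5.52713255e-01] 10.676297308462606
```

View pics/w7.png

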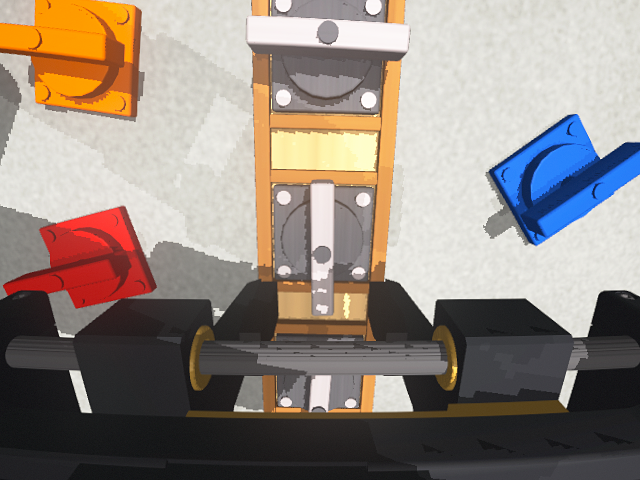

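M's bar now lies along the rack (dot (322,254)), still seated. Next is the left hub.

```bash
python3 -m creep '-0.2 1 0 0 0 -5; -0.4 2.5 0 0 0 -13; -0.6 4 0 0 0 -22; -0.8 5.5 0 0 0 -31; -1 7 0 0 0 -40; -1.2 8.5 0 0 0 -49; -1.5 10 0 0 0 -58; -1.8 11.5 0 0 0 -67; -2 12.5 0 0 0 -75; -2.2 13.1 0 0 0 -83; -2.2 13.4 0 0 0 -89; -2.2 13.4 0 0 0 -92; -2.2 13.4 0 0 0 -93; -2.2 13.4 0 0 0 -93; -2.2 13.4 0 0 0 -93' 0.55 8
python3 - <<'E'
from h import *
s=arm.read_state(); c=arm.read_camera("wrist"); cv2.imwrite("pics/w8.png",c["image"])
print(s["moment"],s["joint_positions"]);T=wristT(c,s);print(proj(c,(538,43,66),T))
print(np.degrees(np.arctan2(*R.from_rotvec(s["ee_rot"]).as_matrix()[[1,0],0])))
E
```

```text
t: 17.48
ee_pos: [537.5, 43.8, 131.5]
ee_rot: [2.365, -2.067, -0.0]
ft_force: [-0.3, -0.7, -0.2]
width: 0.553
[0.04940699 0.05201149 0.02477725] [-1.36111665e-01  4.50960535e-01  1.59620439e+00  3.11170470e-05
  1.09477100e+00  1.30024895e+00]
[323.31802142 254.17511394]
-82.29821954240154
```

View pics/w8.png

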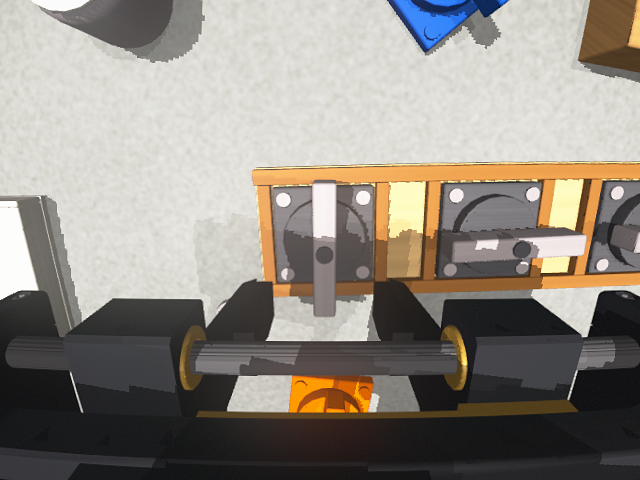

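L's dot is at (324,255) and its bar is aligned. I'll grip lightly first, turn it a little and feel.

```bash
python3 -m creep '0 0 -2 0 0 0; 0 0 -5 0 0 0; 0 0 -7.5 0 0 0; 0 0 -8.8 0 0 0; 0 0 -9 0 0 0; 0 0 -9 0 0 0' 0.55 8
python3 -m creep '0 0 0 0 0 0; 0 0 0 0 0 0; 0 0 0 0 0 0; 0 0 0 0 0 0; 0 0 0 0 0 0' 0 20
python3 -m creep '0 0 0 0 0 1; 0 0 0 0 0 3; 0 0 0 0 0 5; 0 0 0 0 0 7; 0 0 0 0 0 9' - 20
python3 - <<'E'
from h import *
s=arm.read_state();print(s['moment'],s['width'],s['ft_force'],s['qvel'][5],s['joint_efforts'][5])
c=arm.read_camera("wrist"); cv2.imwrite("pics/w9.png",c["image"])
E
```

```text
t: 18.27
ee_pos: [538.0, 43.8, 42.4]
ee_rot: [-2.365, 2.067, -0.002]
ft_force: [-0.9, -0.0, -0.1]
width: 0.551
t: 18.9
ee_pos: [537.7, 43.7, 41.9]
ee_rot: [-2.365, 2.068, -0.001]
ft_force: [0.1, -1.7, 2.3]
width: 0.181
t: 19.52
ee_pos: [537.7, 43.8, 41.9]
ee_rot: [-2.522, 1.873, -0.001]
ft_force: [0.4, -0.7, 3.8]
width: 0.182
[-0.17642577 -0.00856878 -0.19595221] 0.18200308108477092 [ 0.35444436 -0.66717229  3.75541577] -0.279092401537469 0.1675438228994608
```

View pics/w9.png

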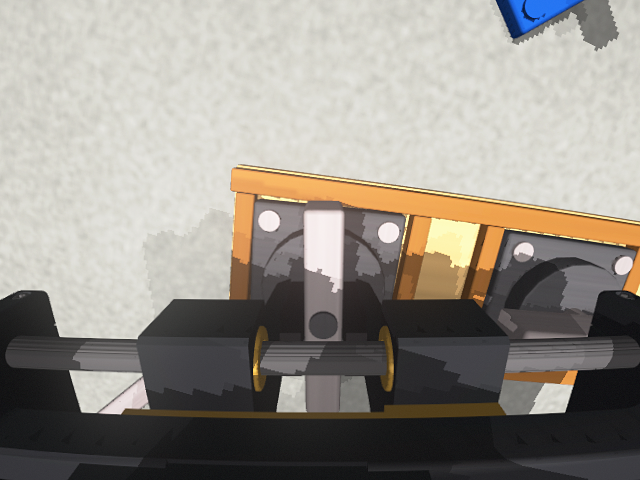

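L drags: -0.196 N m against an expected 0.20 at this speed. I'll turn it slowly to about 30° in total and stop well short of the bind.

```bash
python3 -m creep '0 0 0 0 0 2; 0 0 0 0 0 4; 0 0 0 0 0 6; 0 0 0 0 0 8; 0 0 0 0 0 10; 0 0 0 0 0 12; 0 0 0 0 0 14; 0 0 0 0 0 16; 0 0 0 0 0 18; 0 0 0 0 0 20; 0 0 0 0 0 21; 0 0 0 0 0 21; 0 0 0 0 0 21; 0 0 0 0 0 21' - 20
python3 - <<'E'
from h import *
s=arm.read_state();print(s['moment'],s['width'],s['ft_force'])
c=arm.read_camera("wrist"); cv2.imwrite("pics/w10.png",c["image"])
c=arm.read_camera("top"); cv2.imwrite("pics/t10.png",cv2.resize(c["image"][180:310,280:500],None,fx=3.6,fy=3.6))
E
```

```text
t: 21.32
ee_pos: [537.8, 43.6, 41.9]
ee_rot: [2.82, -1.384, 0.001]
ft_force: [1.0, -2.3, 4.8]
width: 0.177
[-0.35929887 -0.14164179 -0.10509063] 0.1770133618034814 [ 0.97099006 -2.25249574  4.78625098]
```

View pics/w10.png

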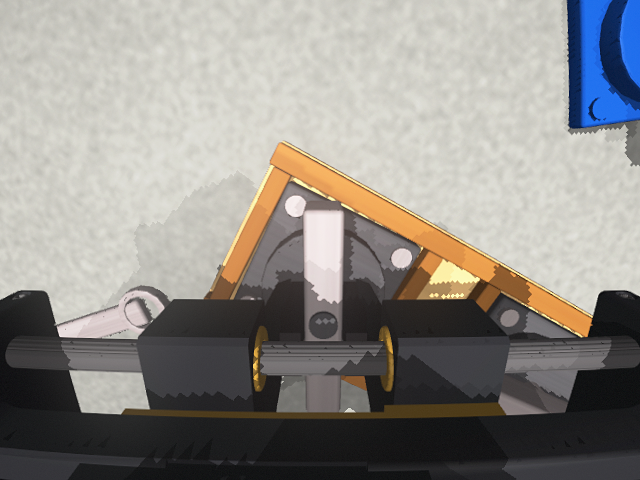

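View pics/t10.png

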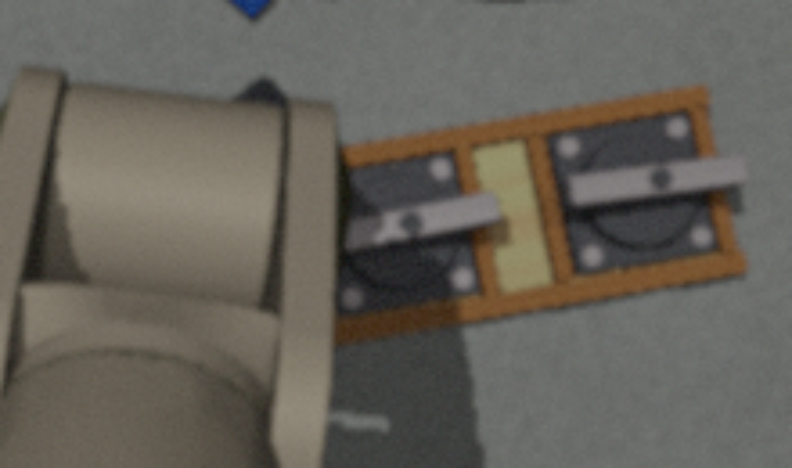

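M's and R's bars both lie along the rack, and L's bar stands about 30° off its start in a seated hub, so step 1 should hold. I'll firm up the grip and lift L straight up slowly.

```bash
python3 -m creep '0 0 0 0 0 0; 0 0 0 0 0 0; 0 0 0 0 0 0; 0 0 0.2 0 0 0; 0 0 0.5 0 0 0; 0 0 0.8 0 0 0; 0 0 1.2 0 0 0' 0 40
python3 -m creep '0 0 0.5 0 0 0; 0 0 1.2 0 0 0; 0 0 2.2 0 0 0; 0 0 3.5 0 0 0; 0 0 5 0 0 0; 0 0 6 0 0 0; 0 0 6.3 0 0 0; 0 0 6.3 0 0 0' - 40
python3 - <<'E'
from h import *
s=arm.read_state();print(s['moment'],s['width'],s['ft_force'])
c=arm.read_camera("wrist"); cv2.imwrite("pics/w11.png",c["image"])
c=arm.read_camera("scene"); cv2.imwrite("pics/s11.png",c["image"])
E
```

```text
t: 22.3
ee_pos: [537.0, 44.0, 53.5]
ee_rot: [2.82, -1.385, -0.003]
ft_force: [0.7, -0.5, -8.0]
width: 0.178
t: 23.3
ee_pos: [537.4, 43.8, 116.6]
ee_rot: [2.82, -1.385, -0.0]
ft_force: [0.2, -0.1, -8.3]
width: 0.179
[-0.01131157  0.02989488  0.07045788] 0.17878115426435362 [ 0.18663782 -0.14218051 -8.3443212 ]
```

View pics/w11.png

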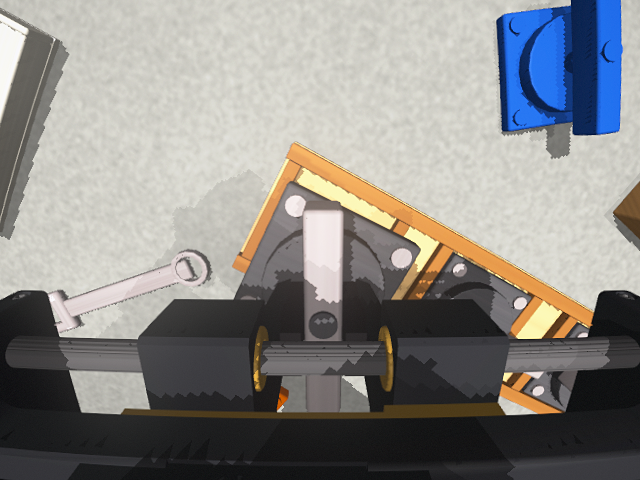

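View pics/s11.png

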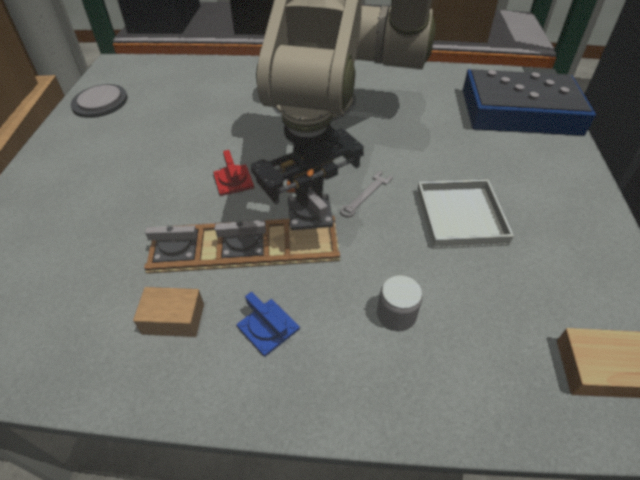

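Lifted: 8.3 N weight, upright, with the other two still seated. Carrying it over to the tray.

```bash
python3 -m creep '-0.2 0.6 0 0 0 0; -0.6 2 0 0 0 0; -1.2 4 0 0 0 0; -1.8 6 0 0 0 0; -2.6 8.5 0 0 0 0; -3.4 11 0 0 0 0; -4.2 13.5 0 0 0 0; -5 16 0 0 0 0; -5.7 18.5 0 0 0 0; -6.5 21 0 0 0 0; -7.2 23.5 0 0 0 0; -7.9 26 0 0 0 0; -8.6 28.2 0 0 0 0; -9.1 29.9 0 0 0 0; -9.4 31 0 0 0 0; -9.5 31.4 0 0 0 0; -9.5 31.4 0 0 0 0; -9.5 31.4 0 0 0 0' - 40
python3 - <<'E'
from h import *
s=arm.read_state();print(s['moment'],s['width'],s['ft_force'])
c=arm.read_camera("wrist"); cv2.imwrite("pics/w12.png",c["image"])
c=arm.read_camera("scene"); cv2.imwrite("pics/s12.png",c["image"][100:350,200:600].repeat(2,0).repeat(2,1))
E
```

```text
t: 25.65
ee_pos: [442.8, 357.3, 116.7]
ee_rot: [2.819, -1.386, 0.0]
ft_force: [0.0, -0.9, -7.8]
width: 0.175
[-0.04154131 -0.02349821  0.02403646] 0.17504056586179598 [ 0.02905805 -0.89835222 -7.80179072]
```

View pics/w12.png

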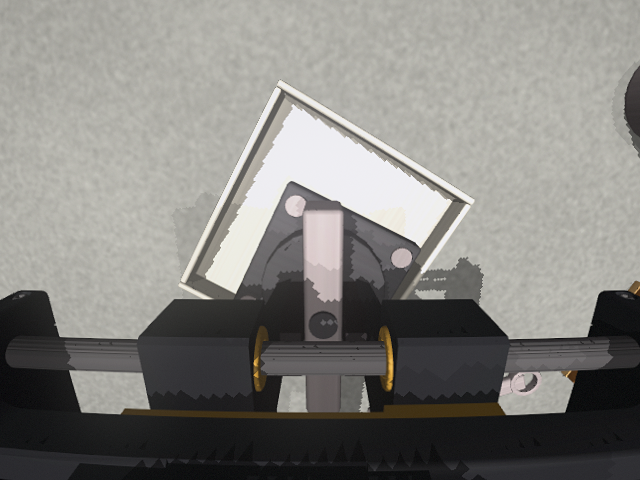

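View pics/s12.png

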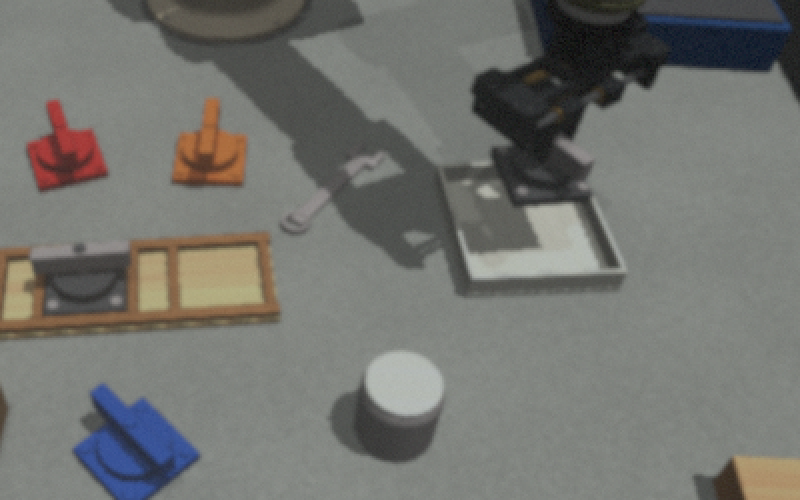

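```bash
python3 - <<'E'
from h import *
s=arm.read_state(); c=arm.read_camera("wrist"); T=wristT(c,s)
Q=[onz(c,u,v,30,T)[:2] for u,v in[(279,82),(473,202),(181,285)]]
print(Q,(Q[1]+Q[2])/2,[np.linalg.norm(Q[0]-q) for q in Q[1:]])
E
python3 -m creep '0 0 -1 0 0 0; 0 0 -2.5 0 0 0; 0 0 -4 0 0 0; 0 0 -5.5 0 0 0; 0 0 -6.5 0 0 0; 0 0 -7 0 0 0; 0 0 -7.3 0 0 0; 0 0 -7.5 0 0 0; 0 0 -7.5 0 0 0' - 40
```

```text
[array([513.5762508 , 447.41225244]), array([534.20826423, 291.45996831]), array([350.7605566 , 424.24996327])] [442.48441042 357.85496579] [np.float64(157.31114043333565), np.float64(164.45498446973411)]
t: 26.92
ee_pos: [442.6, 357.9, 41.9]
ee_rot: [-2.819, 1.385, -0.0]
ft_force: [0.6, 0.2, -7.3]
width: 0.178
```

The wrist view puts the tray centre at (442.5,357.9), agreeing with the top view. Easing the hub onto the floor.

```bash
python3 -m creep '0 0 -0.1 0 0 0; 0 0 -0.2 0 0 0; 0 0 -0.25 0 0 0; 0 0 -0.25 0 0 0' - 40
```

```text
t: 27.42
ee_pos: [442.5, 357.8, 39.2]
ee_rot: [2.82, -1.385, -0.0]
ft_force: [0.4, -0.3, -7.3]
width: 0.179
```

```bash
python3 -m creep '0 0 -0.05 0 0 0; 0 0 -0.1 0 0 0; 0 0 -0.1 0 0 0' - 40;python3 -c "
from bench import arm
s=arm.read_state();print(s['moment'],s['ee_pos'],s['ft_force'])"
```

```text
t: 27.8
ee_pos: [442.6, 357.9, 38.9]
ee_rot: [-2.82, 1.385, -0.0]
ft_force: [-3.1, -2.1, 4.3]
width: 0.179
[-0.36943721  0.61742377  0.00538698] [442.6300871  357.87120924  38.8636168 ] [-3.13694845 -2.08098047  4.33232237]
```

Touchdown: the force went from -7.3 to +4.3 N at z = 38.9, as expected. Releasing gently and rising.

```bash
python3 -m creep '0 0 0.05 0 0 0; 0 0 0.05 0 0 0; 0 0 0.05 0 0 0' 0 3
python3 -m creep '0 0 0 0 0 0; 0 0 0 0 0 0; 0 0 0 0 0 0; 0 0 0 0 0 0; 0 0 1 0 0 0; 0 0 4 0 0 0; 0 0 8 0 0 0; 0 0 12 0 0 0; 0 0 14 0 0 0; 0 0 14 0 0 0' 0.55 8
python3 - <<'E'
from h import *
s=arm.read_state();print(s['moment'],s['width'],s['ft_force'])
c=arm.read_camera("wrist"); cv2.imwrite("pics/w13.png",c["image"])
c=arm.read_camera("scene"); cv2.imwrite("pics/s13.png",c["image"][100:350,130:530].repeat(2,0).repeat(2,1))
E
```

```text
t: 28.18
ee_pos: [442.7, 357.9, 38.9]
ee_rot: [-2.819, 1.385, -0.0]
ft_force: [-2.9, -0.8, 0.8]
width: 0.183
t: 29.42
ee_pos: [443.1, 358.1, 180.5]
ee_rot: [-2.817, 1.384, -0.003]
ft_force: [0.3, -0.5, -0.8]
width: 0.551
[-0.05697046  0.02381067 -0.03318621] 0.5505958893471153 [ 0.259948   -0.452793   -0.77235883]
```

View pics/w13.png

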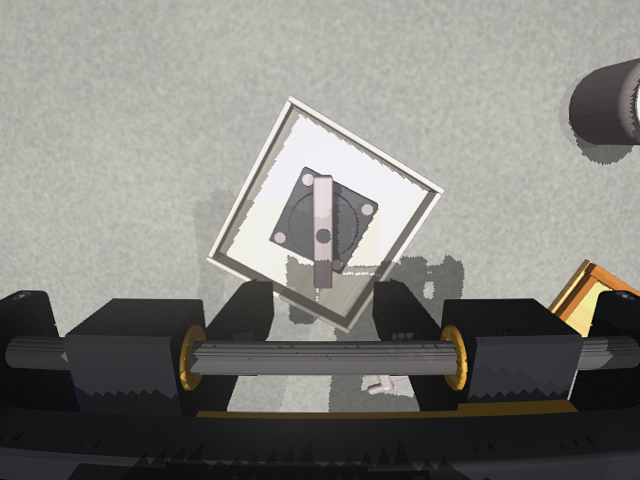

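View pics/s13.png

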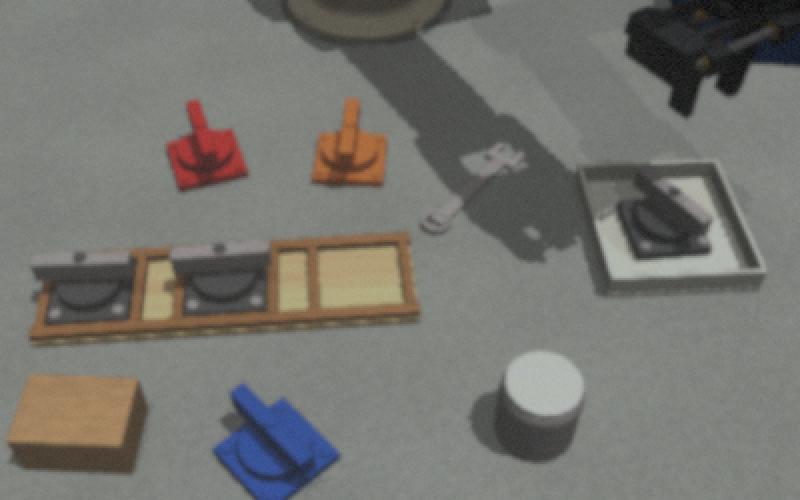

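The dragging hub stands flat near the middle of the tray (wrist dot (323,236)), released and clear of the gripper. The two good hubs are seated with their bars along the rack, and the tin, wrench and carton are where they were. Handing in.

```bash
python3 -c "
from bench import arm
print(arm.hand_in(), arm.read_state()['t'])"
```

```text
the job is handed in; nothing more can be done
the job is handed in; nothing more can be done
```

The dragging hub was the left one (the seat nearest the tray). It now stands upright and released near the middle of the metal tray, and the job is handed in.

- **Finding it:** I turned the right and middle bars about 90°. Both felt free, with moments of 0.04 N m or less, which is sensor noise. The left bar resisted with about 0.20 N m at slow speed, so I turned it only about 30°, short of where it binds.
- **Moving it:** I lifted it straight out (about 8 N of weight), carried it over and eased it onto the tray floor with about 4 N at touchdown. Handed in at about 30 s of the 72 s allowed.
- **Last checks:** The pictures show the two good hubs still in their seats with their bars along the rack. The tin, wrench and carton look unmoved, and the gripper is clear of everything. The tray centre from the top and wrist cameras agreed within 1 mm. No check failed or disagreed, but the final bar angles and the hub's uprightness were judged from the pictures, not measured.

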